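# Start the fume extractor from its push-button station

### The job

Start the fume extractor from the grey control station on the bench: push the yellow button (reset) all the way down and let it spring back up, then push the green button (start) all the way down and let it spring back up. Press one button at a time and do not press the blue button or the red stop button.

Things in the scene. Friction and masses are not known exactly. Their poses are not given: they have to be found in the camera images.
- yellow_button_top (a point): Yellow spring push button on the station: flat round cap 36 mm wide in a 52 mm black collar. Point: centre of the cap's top face, 84 mm above the bench when up; z up. The cap goes straight down 8 mm on a spring (1.5 N to start, 5 N fully down, its top then 4 mm above the collar) and comes up by itself when let go.
- green_button_top (a point): Green spring push button. Same shape, height and spring as the yellow one; point: centre of the cap's top. The station is a light grey box 170 x 170 x 60 mm fixed to the bench, yaw within 30 degrees. Its four buttons stand on top, at the corners of a 76 mm square; which colour has which corner varies.
- blue_button_top (a point): Blue spring push button on the station, not to be pressed. Same shape, height and spring as the yellow one; point: centre of the cap's top.
- red_button_top (a point): Red mushroom stop button on the station, not to be pressed: domed head 42 mm wide on a stem in a 48 mm black collar. Point: middle of the dome's top, 96 mm above the bench when up; z up. Same spring and 8 mm travel.

How it is judged:
On the way, in this order (a step that is already met when the one before it is completed fails the run):
1. the yellow button is pushed down (more than 5 mm of its 8) (distance of yellow_button_top from where it was at the start of the episode above 0.005 m and distance of green_button_top from where it was at the start of the episode below 0.002 m), for 0.05 s.
2. the yellow button is up again, the green one not yet pressed (distance of each of yellow_button_top, green_button_top from where it was at the start of the episode below 0.002 m), for 0.05 s.
3. the green button is pushed down (more than 5 mm of its 8), the yellow one being up (distance of green_button_top from where it was at the start of the episode above 0.005 m and distance of yellow_button_top from where it was at the start of the episode below 0.002 m), for 0.05 s.
At the end, for the whole second after the job is handed in: all four buttons are up again, within 2 mm of where they started (all of step 2 and distance of each of blue_button_top, red_button_top from where it was at the start of the episode below 0.002 m); the robot touches nothing.
It fails at once if the blue button is pressed (more than 3 mm) (distance of blue_button_top from where it was at the start of the episode above 0.003 m).
It fails at once if the red stop button is pressed (more than 3 mm) (distance of red_button_top from where it was at the start of the episode above 0.003 m).
It fails at once if the yellow and the green button are pressed (more than 3 mm) at the same time (distance of each of yellow_button_top, green_button_top from where it was at the start of the episode above 0.003 m).
It also fails if it takes over 29 s, if anything falls off the work surface, if the arm or the gripper's body presses on something with over 40 N, if the wrist force passes 120 N, or if a joint passes its speed limit or range.

### The arm

A 6-joint arm with a two-finger parallel gripper is mounted at the origin on the work surface; the furniture and walls round the work are solid. World frame = base frame: x ahead of the robot, y to its left, z up, the work surface at z = 0. Lengths are in m, angles in rad, forces in N, time in s.
With the tool pointing down it reaches from about 0.3 to 0.75 m from the base axis. Payload 8.5 kg.
Tool frame: the origin (TCP) lies on the centre line of the jaws, within the pads' length; the fingertips stand 17 mm ahead of it and the grasp point (between the pads) lies 2 mm behind it; z points along the fingers, y is the direction in which the jaws open and shut (so a half turn about z gives the same grasp; the last joint's range is limited). The gripper opens to 85 mm and grips with 20 to 120 N. Pads are 22 mm wide; open, the fingers measure 114 mm over their backs; the gripper's body (76 mm by 85 mm) begins 54 mm behind the grasp point. The pads swing forward as they close: fully open they stand 13 mm farther back than shut.
Start: joints at [0.957, 0.381, 1.297, -0, 1.464, -0.215], TCP at [0.214, 0.507, 0.248] pointing down, gripper open.
Joint ranges: [-3.11, 3.11], [-0.89, 2.33], [0.22, 2.48], [-1.42, 4.56], [0.17, 2.85], [-2.88, 2.88]. Speed limits (rad/s): [2.39, 2.39, 3.14, 3.14, 3.14, 3.14].

### API

Orientations are given as a rotation vector (axis times angle).
In Python, from plant import arm, eoat, sensors, viewer, ticket gives the robot as it stands. The module is installed in compiled form; this text tells all that it offers. Calls block until the motion is done:
- arm.reach(position, orientation): joint-space move of the TCP to a pose.
- arm.servo_line(position, orientation=None, feed=0.15): straight line of the TCP; orientation=None keeps the orientation; feed is the mean speed in m/s.
- arm.move_j(angles): joint-space move.
- eoat.move_gripper(opening, grip_force=None): opening from 0.0 (shut) to 1.0 (fully open); grip_force is the grip in N (None keeps the last); returns when the fingers have stopped.
- arm.pause(seconds).
- arm.solve_ik(position, orientation): joint angles nearest the present ones, or None.
- sensors.observe(): the state.
- viewer.capture(name): name is "scene" or "side" or "wrist"; returns a dict with "image" (420x560x3 uint8, red, green, blue), "depth" (420x560 float32, m along the optical axis (not along the pixel's ray), 0 where there is no reading), "K" (3x3 intrinsics, pixels), "cam_to_world" (4x4, takes a point from camera to world coordinates). Camera axes: x right, y up, looking along -z (the intrinsics and any distortion apply to the point x, -y, -z); pixel columns grow to the right and rows downward; lengths in m; the calibration is good to about 2 mm. A picture is of the moment at which its call begins.
A pose or a line that the arm cannot do raises arm.Unreachable and nothing moves.
- ticket.close_job(): hands the job in, once; it reports no verdict.
The state is a dict: "clock": time; "q": joint angles; "dq": joint speeds; "effort": joint torques, N m; "ee_pos": TCP position; "orientation": TCP orientation; "ft_force": force on the tool from outside, world axes, zero at the start; "ft_torque": the same for the moment, N m; "opening": opening from 0.0 (shut) to 1.0 (fully open).
Only numpy, scipy, OpenCV 4.12 (cv2) and the standard library are available. Lean on these libraries where they do the work, as an engineer would, in place of code of your own. Each camera call takes 0.05 s, during which the arm holds its last target.

## Working session

There is one attempt and no reset: what is moved stays moved. The work goes in short steps, each a Python script; the robot and the scene stay as the last script left them, time stands still between calls to the robot, and variables do not carry over. Pictures are saved under pics/ and viewed, and the job is handed in when it is done.

```bash
mkdir -p pics
python3 - <<'E'
from plant import arm, eoat, sensors, viewer
import cv2,numpy as np,pickle
print(sensors.observe())
d={}
for n in("scene","side","wrist"):
    c=viewer.capture(n); d[n]=c
    cv2.imwrite(f"pics/{n}0.png",c["image"][:,:,::-1])
    print(n,c["K"].tolist(),np.round(c["cam_to_world"],3).tolist(),[k for k in c])
pickle.dump(d,open("d0.pkl","wb"))
E
```

```text
{'clock': 0.0, 'q': array([ 9.56694256e-01,  3.81242550e-01,  1.29825565e+00, -1.22568875e-05,
        1.46359385e+00, -2.15330715e-01]), 'dq': array([ 0.00037201,  0.00095307, -0.00045061,  0.00031185, -0.0005095 ,
       -0.00018825]), 'effort': array([-1.76316771e-03, -4.48453760e+01, -2.31279749e+01, -2.80202930e-04,
        4.69973529e-03, -7.24770132e-06]), 'ee_pos': array([0.21342398, 0.50661922, 0.24768848]), 'orientation': array([-6.22126879e-01, -3.07877123e+00,  2.16289701e-03]), 'ft_force': array([ 0.09314024, -0.08899828, -0.31491161]), 'ft_torque': array([-0.01511931, -0.0326534 , -0.0382483 ]), 'opening': 0.9982077457758458}
scene [[459.2791936475797, 0.0, 288.626906871022], [0.0, 459.2791936475797, 207.20303268772747], [0.0, 0.0, 1.0]] [[0.876, 0.164, -0.454, 0.137], [-0.483, 0.329, -0.812, -0.512], [0.017, 0.93, 0.367, 0.454], [0.0, 0.0, 0.0, 1.0]] ['image', 'depth', 'K', 'cam_to_world']
side [[379.27650603559863, 0.0, 273.35406498547894], [0.0, 379.27650603559863, 206.8561783876237], [0.0, 0.0, 1.0]] [[0.984, 0.114, -0.138, 0.393], [-0.178, 0.548, -0.817, -0.531], [-0.017, 0.828, 0.56, 0.597], [0.0, 0.0, 0.0, 1.0]] ['image', 'depth', 'K', 'cam_to_world']
wrist [[378.7465617219013, 0.0, 280.7528744581222], [0.0, 378.7465617219013, 201.59164427059207], [0.0, 0.0, 1.0]] [[0.387, -0.887, -0.253, 0.149], [0.922, 0.372, 0.108, 0.533], [-0.002, -0.275, 0.961, 0.374], [0.0, 0.0, 0.0, 1.0]] ['image', 'depth', 'K', 'cam_to_world']
```

View pics/scene0.png

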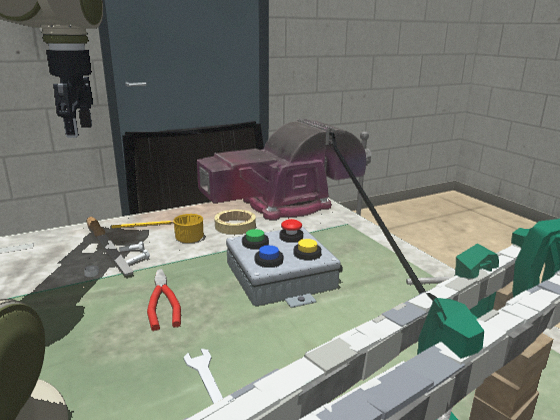

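View pics/side0.png

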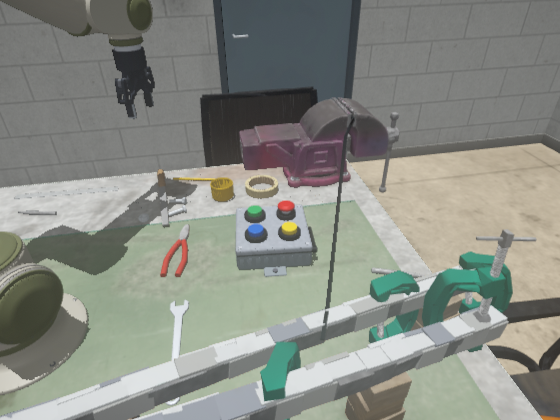

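View pics/wrist0.png

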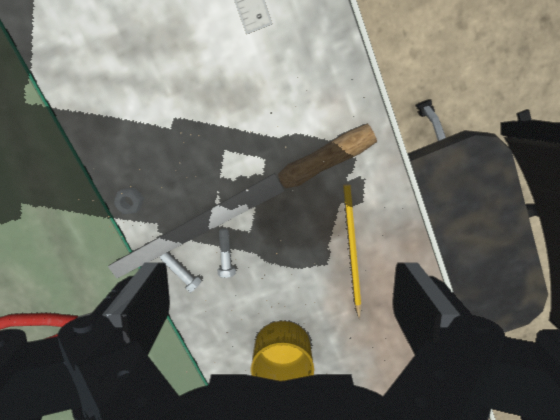

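The station is at about (283,262) in the scene view and (272,232) in the side view. Green is back-left, red back-right, blue front-left and yellow front-right. A black bar passes nearby, so I'll get positions for the buttons and the bar.

```bash
cat > h.py <<'E'
import numpy as np,cv2
def pt(c,u,v,d=None):
    K=c["K"];T=c["cam_to_world"]
    if d is None:d=c["depth"][int(round(v)),int(round(u))]
    p=np.array([(u-K[0,2])/K[0,0]*d,-(v-K[1,2])/K[1,1]*d,-d,1]);return (T@p)[:3]
def ray(c,u,v,z):
    K=c["K"];T=c["cam_to_world"]
    r=T[:3,:3]@np.array([(u-K[0,2])/K[0,0],-(v-K[1,2])/K[1,1],-1]);o=T[:3,3]
    return o+r*(z-o[2])/r[2]
def caps(c):
    """blob centroids of saturated colours, intersected with z=.084"""
    hsv=cv2.cvtColor(c["image"],cv2.COLOR_RGB2HSV);D=c["depth"];K=c["K"];T=c["cam_to_world"]
    v,u=np.mgrid[:420,:560]
    P=np.stack([(u-K[0,2])/K[0,0]*D,-(v-K[1,2])/K[1,1]*D,-D],-1)@T[:3,:3].T+T[:3,3]
    R={"yellow":(22,35),"green":(45,80),"blue":(100,125),"red":(0,6)}
    out={}
    for k,(a,b) in R.items():
        m=((hsv[...,0]>=a)&(hsv[...,0]<=b)&(hsv[...,1]>140)&(hsv[...,2]>60)&(D>0)&(abs(P[...,2]-(.084 if k!="red" else .092))<.008))
        n,l,s,ce=cv2.connectedComponentsWithStats(m.astype(np.uint8))
        if n<2: out[k]=None;continue
        i=1+np.argmax(s[1:,4]);q=P[l==i]
        if k!="red": q=q[q[:,2]>np.percentile(q[:,2],60)-.003]
        out[k]=(ce[i].round(1),s[i,4],q.mean(0).round(4),(q.max(0)-q.min(0)).round(3),ray(c,*ce[i],.083).round(4))
    return out
E
python3 - <<'E'
from h import *
import pickle
d=pickle.load(open("d0.pkl","rb"))
for n in("scene","side"):
    c=d[n]
    for k,v in caps(c).items():print(n,k,v)
c=d["scene"]
for u,v in((335,140),(350,165),(375,203),(400,242),(420,273)):
    dd=c["depth"][v-3:v+4,u-6:u+7];j=np.unravel_index(np.argmin(np.where(dd>0,dd,9)),dd.shape)
    print("bar",pt(c,u-6+j[1],v-3+j[0]).round(3))
i=c["image"][200:320,200:370,::-1];cv2.imwrite("pics/crop.png",cv2.resize(i,None,fx=4.5,fy=4.5,interpolation=2))
i=d["side"]["image"][180:290,210:360,::-1];cv2.imwrite("pics/crop2.png",cv2.resize(i,None,fx=5,fy=5,interpolation=2))
E
```

```text
scene yellow (array([307. , 244.6]), np.int32(186), array([0.5387, 0.1326, 0.0834]), array([0.034, 0.035, 0.005]), array([0.5366, 0.1297, 0.083 ]))
scene green (array([254.6, 233. ]), np.int32(99), array([0.4719, 0.2169, 0.0838]), array([0.032, 0.029, 0.004]), array([0.4726, 0.2186, 0.083 ]))
scene blue (array([268.3, 251.3]), np.int32(201), array([0.4633, 0.1407, 0.0836]), array([0.035, 0.033, 0.005]), array([0.4615, 0.1375, 0.083 ]))
scene red (array([291.2, 224.5]), np.int32(171), array([0.5444, 0.2033, 0.0926]), array([0.038, 0.036, 0.011]), array([0.5552, 0.2223, 0.083 ]))
side yellow (array([288.8, 226.9]), np.int32(113), array([0.5392, 0.1315, 0.0849]), array([0.031, 0.03 , 0.005]), array([0.5393, 0.1327, 0.083 ]))
side green None
side blue (array([255.2, 228.7]), np.int32(106), array([0.4643, 0.139 , 0.0847]), array([0.032, 0.031, 0.005]), array([0.4645, 0.1413, 0.083 ]))
side red (array([285.5, 205.4]), np.int32(126), array([0.5465, 0.2028, 0.0941]), array([0.037, 0.03 , 0.012]), array([0.5499, 0.2189, 0.083 ]))
bar [0.742 0.36  0.2  ]
bar [0.684 0.219 0.185]
bar [0.621 0.064 0.167]
bar [ 0.579 -0.051  0.152]
bar [ 0.552 -0.124  0.144]
```

View pics/crop2.png

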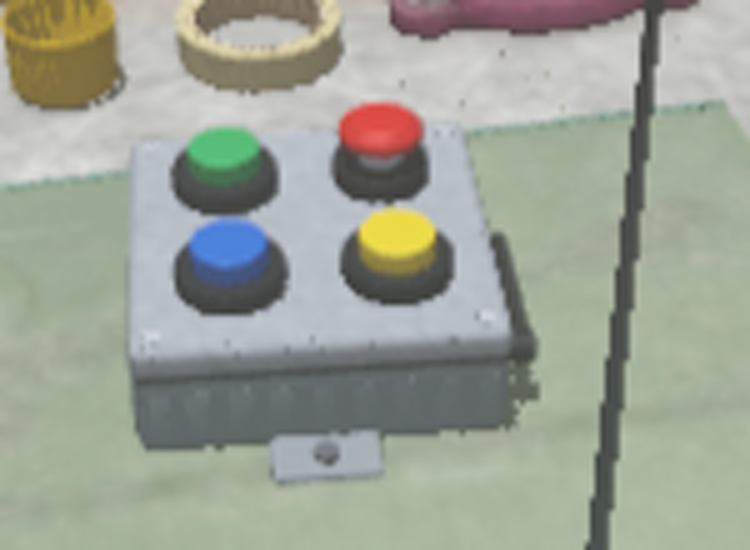

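Positions agree with the 76 mm square: yellow is about (0.539, 0.132) and green about (0.472, 0.216). The bar passes about 10 cm from yellow at z ≈ 0.17. Next I'll close the fingers, check how close the vise is, and take a wrist picture from above the station.

Run:
```python
from h import *
import pickle
d=pickle.load(open("d0.pkl","rb"))
for u,v in((202,185),(202,165),(225,185),(270,150),(255,205)):print("vise",pt(d["scene"],u,v).round(3))
from plant import arm,eoat,sensors,viewer
eoat.move_gripper(0.0)
arm.servo_line([0.43,0.17,0.27],feed=0.2)
o=sensors.observe();print(o["clock"],o["ee_pos"],o["ft_force"],o["opening"],o["q"])
c=viewer.capture("wrist");pickle.dump(c,open("w1.pkl","wb"));cv2.imwrite("pics/w1.png",c["image"][:,:,::-1])
for k,v in caps(c).items():print(k,v)
```

```text
vise [0.478 0.543 0.08 ]
vise [0.476 0.527 0.137]
vise [0.508 0.46  0.101]
vise [0.675 0.555 0.145]
vise [0.607 0.507 0.017]
3.075 [0.42966299 0.17045209 0.27000448] [-0.67565992 -0.51940714  0.1008771 ] 0.0006093848918155805 [ 1.20603544e-01  2.08998578e-01  1.48404161e+00  8.63230259e-05
  1.44859718e+00 -1.05225314e+00]
yellow None
green (array([351.8, 200.6]), np.int32(1273), array([0.4703, 0.2188, 0.0849]), array([0.034, 0.034, 0.005]), array([0.4702, 0.2189, 0.083 ]))
blue (array([268.1, 224.4]), np.int32(1283), array([0.4626, 0.1437, 0.0849]), array([0.035, 0.035, 0.005]), array([0.4622, 0.1438, 0.083 ]))
red (array([373.7, 280.3]), np.int32(1510), array([0.5426, 0.211 , 0.0946]), array([0.04 , 0.041, 0.013]), array([0.5494, 0.2116, 0.083 ]))
```

View pics/w1.png

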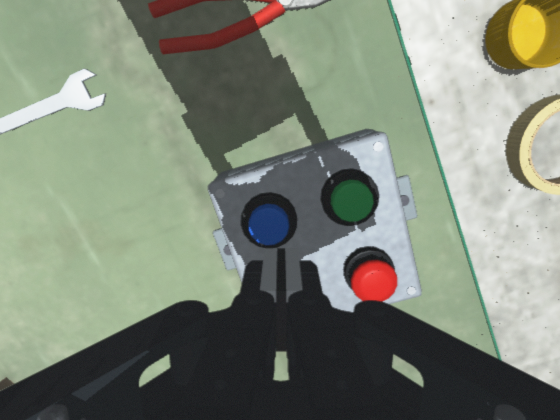

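The wrist view confirms the layout: green (351,200), blue (268,224) and red (374,280). Yellow is hidden under the gripper. Now pressing yellow in force-watched steps.

```bash
cat > press.py <<'E'
from h import *
import pickle,sys
from plant import arm,eoat,sensors,viewer
def press(x,y,tag):
    arm.servo_line([x,y,0.27],feed=0.2); arm.servo_line([x,y,0.112],feed=0.15)
    o=sensors.observe();f0=o["ft_force"].copy();print("start",o["clock"],o["ee_pos"].round(4),f0.round(2))
    z=0.108
    while z>0.0895:
        arm.servo_line([x,y,z],feed=0.03);o=sensors.observe();f=(o["ft_force"]-f0)
        print(round(z,4),o["ee_pos"].round(4),f.round(2))
        if f[2]>7.5:break
        z-=0.0015
    arm.pause(0.15);print("held",(sensors.observe()["ft_force"]-f0).round(2))
    for n in("scene","side"):
        c=viewer.capture(n);cv2.imwrite(f"pics/{tag}_{n}.png",cv2.resize(c["image"][170:300,190:380,::-1],None,fx=4,fy=4,interpolation=2))
    arm.servo_line([x,y,0.13],feed=0.08);arm.servo_line([x,y,0.20],feed=0.2)
    o=sensors.observe();print("end",o["clock"],o["ft_force"].round(2))
E
python3 -c "
from press import *
press(0.5385,0.1335,'y')"
```

```text
start 5.05 [0.5388 0.1336 0.1128] [-0.21  0.14 -0.14]
0.108 [0.5385 0.1335 0.1081] [ 0.31 -0.42  0.93]
0.1065 [0.5385 0.1335 0.1065] [ 0.53 -0.61  0.36]
0.105 [0.5384 0.1335 0.1049] [0.36 1.27 0.71]
0.1035 [0.5385 0.1335 0.1034] [ 0.24 -0.51  0.35]
0.102 [0.5385 0.1335 0.1019] [0.69 0.46 0.29]
0.1005 [0.5387 0.1335 0.1006] [0.8  0.12 1.67]
0.099 [0.5387 0.1335 0.0991] [1.19 1.07 2.15]
0.0975 [0.5386 0.1335 0.0976] [1.08 0.33 2.68]
0.096 [0.5386 0.1335 0.0961] [ 1.08 -0.16  3.72]
0.0945 [0.5386 0.1335 0.0946] [1.33 0.13 3.94]
0.093 [0.5386 0.1335 0.0931] [0.63 0.25 4.8 ]
0.0915 [0.5387 0.1335 0.0928] [-3.2  -0.16 16.3 ]
held [-2.89 -0.32 16.02]
end 9.4667 [-0.29  0.02 -1.19]
```

```bash
sleep 1; ls pics
```

```text
crop.png
crop2.png
scene0.png
side0.png
w1.png
wrist0.png
y_scene.png
y_side.png
```

View pics/y_side.png

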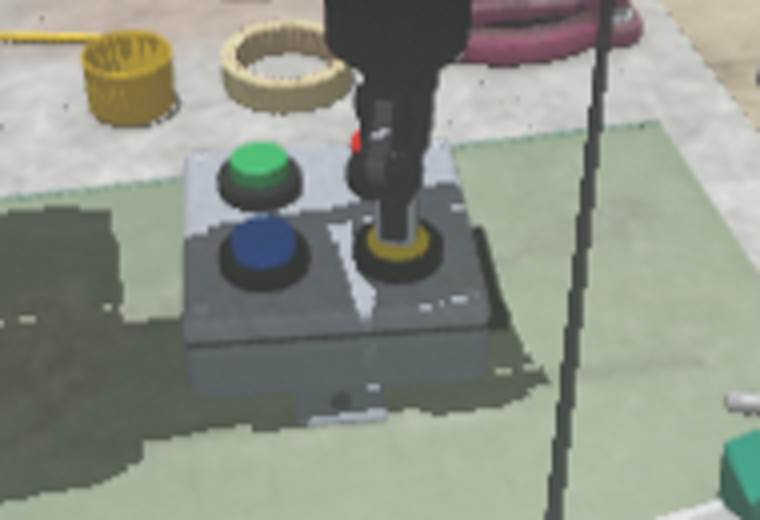

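```bash
python3 -c "
from press import *
for n in ('scene','side'):
    for k,v in caps(viewer.capture(n)).items(): print(n,k,v)
press(0.4715,0.2175,'g')
for n in ('scene','side'):
    for k,v in caps(viewer.capture(n)).items(): print(n,k,v)
"
```

```text
scene yellow (array([306.9, 244.7]), np.int32(179), array([0.5386, 0.1323, 0.0834]), array([0.035, 0.036, 0.005]), array([0.5362, 0.1293, 0.083 ]))
scene green (array([254.7, 233. ]), np.int32(104), array([0.4718, 0.2165, 0.0839]), array([0.031, 0.03 , 0.005]), array([0.4726, 0.2182, 0.083 ]))
scene blue (array([268.8, 251.7]), np.int32(183), array([0.4639, 0.1392, 0.0834]), array([0.034, 0.035, 0.005]), array([0.4616, 0.1357, 0.083 ]))
scene red (array([291.2, 224.5]), np.int32(165), array([0.5443, 0.2033, 0.0926]), array([0.037, 0.033, 0.012]), array([0.555 , 0.2223, 0.083 ]))
side yellow (array([289.3, 229.9]), np.int32(67), array([0.5387, 0.124 , 0.0842]), array([0.027, 0.019, 0.006]), array([0.5381, 0.1217, 0.083 ]))
side green (array([253.9, 208.9]), np.int32(53), array([0.4722, 0.2168, 0.0851]), array([0.029, 0.023, 0.003]), array([0.4725, 0.2198, 0.083 ]))
side blue None
side red (array([284.5, 204.3]), np.int32(85), array([0.5449, 0.2069, 0.0949]), array([0.036, 0.024, 0.011]), array([0.5485, 0.2244, 0.083 ]))
start 11.5583 [0.4719 0.2175 0.1126] [ 0.06  0.18 -0.11]
0.108 [0
[... 966 characters left out ...]
t32(188), array([0.4636, 0.1393, 0.0835]), array([0.034, 0.036, 0.005]), array([0.4621, 0.1364, 0.083 ]))
scene red (array([291.4, 224.6]), np.int32(168), array([0.5446, 0.203 , 0.0926]), array([0.038, 0.034, 0.013]), array([0.5553, 0.2219, 0.083 ]))
side yellow (array([288.6, 227.1]), np.int32(134), array([0.5397, 0.1326, 0.0849]), array([0.031, 0.034, 0.005]), array([0.5388, 0.1323, 0.083 ]))
side green None
side blue (array([255.7, 229.3]), np.int32(96), array([0.4655, 0.1374, 0.0846]), array([0.033, 0.025, 0.005]), array([0.4652, 0.1388, 0.083 ]))
side red (array([289. , 204.6]), np.int32(60), array([0.5551, 0.2033, 0.0948]), array([0.02 , 0.028, 0.011]), array([0.5589, 0.2206, 0.083 ]))
```

The yellow picture shows the fingertips centred on the sunken yellow cap at about (397,240), clear of the other buttons. Green bottomed out in the same way, but it is in the arm's shadow now. I'll lift clear and check that it came up.

```bash
python3 -c "
from press import *
arm.servo_line([0.40,0.30,0.28],feed=0.2)
ims=[]
for n in ('scene','side'):
    c=viewer.capture(n);ims.append(cv2.resize(c['image'][180:300,200:370,::-1],None,fx=3.5,fy=3.5,interpolation=2))
    for u,v in ([(254,232),(254,234)] if n=='scene' else [(254,210),(254,212)]):print(n,pt(c,u,v).round(4))
    print(caps(c)['green'])
g=cv2.imread('pics/g_side.png')
cv2.imwrite('pics/fin.png',cv2.resize(ims[0],(595,420)));cv2.imwrite('pics/fin2.png',ims[1])
o=sensors.observe();print(o['clock'],o['ft_force'])
"
```

```text
scene [0.4732 0.2226 0.0833]
scene [0.4687 0.213  0.084 ]
(array([254.6, 232.9]), np.int32(101), array([0.4718, 0.217 , 0.0839]), array([0.033, 0.032, 0.004]), array([0.4726, 0.2187, 0.083 ]))
side [0.4718 0.2133 0.0842]
side [0.4703 0.2017 0.0865]
(array([248., 210.]), np.int32(1), array([0.4576, 0.2147, 0.0853]), array([0., 0., 0.]), array([0.4579, 0.218 , 0.083 ]))
17.0 [-0.43018837 -0.51043636  0.76419616]
```

View pics/fin.png

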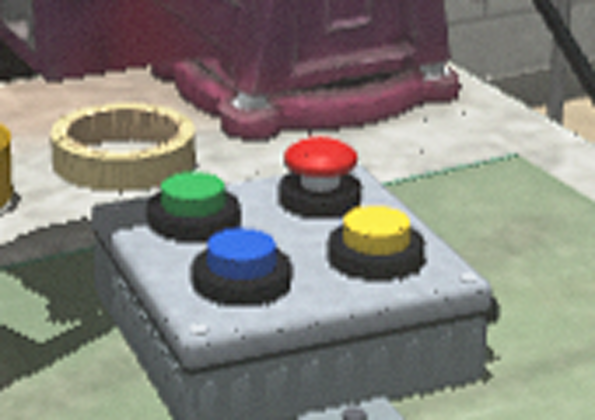

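View pics/g_side.png

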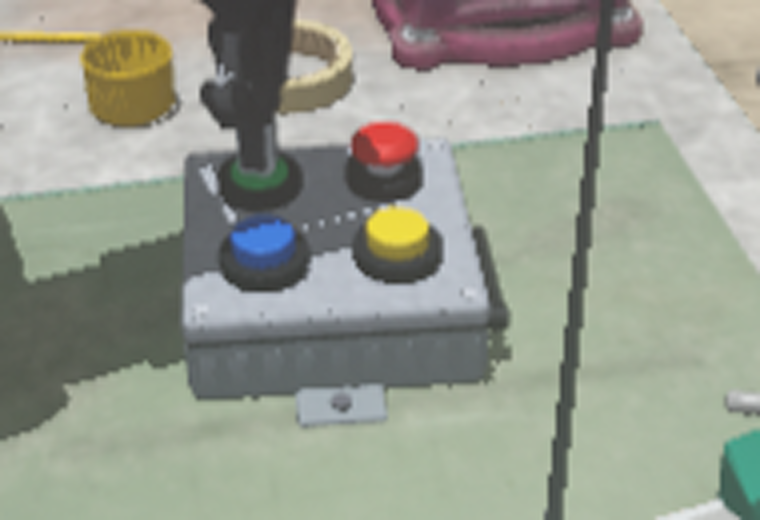

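The last picture shows all four buttons up: green (193,190), red (320,155), blue (242,250) and yellow (376,225). The press picture shows the fingertips on the sunken green cap only. The arm is clear, so I'm handing in.

```bash
python3 -c "
from plant import ticket;print(ticket.close_job())"
```

```text
the job is handed in; nothing more can be done
None
```

I pressed the yellow button (reset) and then the green button (start), each all the way down and back up, and handed the job in at about 17 s of the 29 s allowed. Handing in gives no verdict, so the result below rests on my own checks.

- **Presses:** I used the closed fingertips, with yellow at about (0.5385, 0.1335) and green at about (0.4715, 0.2175). On each button I felt contact, about 8 mm of travel with force rising to about 5 N, then the end stop at 16–18 N.
- **One at a time:** pictures during each press showed the fingertips on that button only. After the yellow press, the scene view showed yellow back up at its starting height, with green still up.
- **Final state:** the last scene picture shows all four buttons up, with green at its starting height of about 84 mm. The arm was clear of everything, and the force sensor read only noise (under 1 N).
- **Check that failed:** in some side and wrist views my colour detection missed or only partly found a cap that was shadowed or hidden by the arm. That included green in the last side view. There I read the height directly from the side depth image instead, which gave 84 mm at one point and 86 mm at a point near the cap's edge.

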